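# Level the under-sink appliance stand with a spirit level

## Task

The small white stand that will carry the under-sink water unit is out of level. Set the yellow spirit level upright on its base lengthwise along the middle of the stand's shelf, let go of it and see where the bubble settles, then turn the black knob of the levelling foot until the bubble stands centred between its two black lines. Then press the level down flat on the shelf with about 10 N (a kilogram's weight) and finish while still pressing it, bubble centred; do not disturb the torch, the hose coupling or the wrench.

Things in the scene. Friction and masses are not known exactly. Their poses are not given: they have to be found in the camera images.
- level: yellow spirit level, 200 (x) x 24 (y) x 44 mm (z), 0.28 kg, stands on its base; origin: centre of its underside. The lower 24 mm is a solid bar over the full length, grip it across y in the middle. Above it a 60 mm gap in the middle holds the green vial with white bubble, read from above; either side solid blocks (30 to 100 mm from the middle) reach up to the flat top at 44 mm: press there
- bubble (a joint): bubble's position along the level's x, m: 0 centred, + towards the +x end, range -0.020 to 0.020. It is 16 mm long, the lines stand 10.5 mm either side of the middle: wholly between them within 2.5 mm. It moves to the higher end, settling in about 1 s. With the level along the shelf one radian of knob turn moves it 4.5 mm
- shelf_top (a point): centre of the top of the stand's white shelf, about 75 mm above the work surface; z is its upward normal, y runs along it (250 mm) towards the levelling foot, x across it (150 mm). It rests on two fixed legs near the -y end, 105 mm from the centre, and on the foot beyond the +y end, so it tilts a little (about 1 degree at most) about its x axis
- knob_grip (a point): centre of the black round knob (42 mm diameter, 24 mm high, 92 to 116 mm above the work surface) on the levelling foot's upright spindle, 175 mm from the shelf's centre along its +y. Clockwise from above raises that end of the shelf. The knob keeps its height, turns stiffly (0.12 N m), stays where left and may need half a turn, so more than one grasp
- torch: white and black torch with an orange band, standing upright, 46 mm diameter, 132 mm high; origin at the centre of its underside; bystander
- coupling: brass and black hose coupling with a teal band, standing upright, 40 mm diameter, 64 mm high; origin at the centre of its underside; bystander
- wrench: steel wrench lying flat, 180 mm long along its x; bystander
Things that resemble listed ones, but are neither listed nor needed, are in the scene too. Several things look just like the level: the one meant starts nearest to the robot's base.

How it is judged:
By the outcome, as a careful person would: the job done as asked, in the order asked, and still so for the second after the job is handed in, while the arm keeps its last pose, push and grip.
It also fails if it takes over 72 s, if anything falls off the work surface, if the arm or the gripper's body presses on something with over 40 N, if the wrist force passes 120 N, or if a joint passes its speed limit or range.

## Robot

A 6-joint arm with a two-finger parallel gripper is mounted at the origin on the work surface. World frame = base frame: x ahead of the robot, y to its left, z up, the work surface at z = 0. Lengths are in m, angles in rad, forces in N, time in s.
With the tool pointing down it reaches from about 0.35 to 0.925 m from the base axis. Payload 6.4 kg.
Tool frame: the origin (TCP) lies at the centre of the arm's flange, where the gripper is bolted on; the fingertips stand 173 mm ahead of it and the grasp point (between the pads) lies 155 mm ahead of it; z points along the fingers, y is the direction in which the jaws open and shut (so a half turn about z gives the same grasp; the last joint's range is limited). The gripper opens to 85 mm and grips with 20 to 120 N. Pads are 22 mm wide; open, the fingers measure 114 mm over their backs; the gripper's body (76 mm by 85 mm) begins 54 mm behind the grasp point. The pads swing forward as they close: fully open they stand 13 mm farther back than shut.
Start: joints at [1.169, 0.245, 1.558, -0, 1.339, -0.174], TCP at [0.147, 0.633, 0.405] pointing down, gripper open.
Joint ranges: [-3.13, 3.13], [-1.02, 2.26], [0.13, 2.54], [-0.95, 4.09], [0.21, 2.88], [-2.74, 2.74]. Speed limits (rad/s): [2.57, 2.57, 3.14, 3.14, 3.14, 3.14].

## Interface

Orientations are given as a unit quaternion [w, x, y, z].
In Python, from bench import arm gives the robot as it stands. The module is installed in compiled form; this text tells all that it offers.
- The arm moves only by the shell command python3 -m handwheel 'ROWS' [OPENING]. ROWS is JSON, a list of rows, each a list of 2 entries, a list of its own where there are three numbers: the shift along the tool's x, y, z in m, then the turn about the tool's z in rad. In form: [[[dx, dy, dz], turn], ...]. A call has 1 to 20 rows; each row is the pose to reach, as a shift and turn from the pose commanded when the call began, along the tool's axes at that moment; what a row does not reach only later rows make up. A row lasts 1/12 s, in which the tool goes at most 41.7 mm and 7.16 degrees, less where a joint would pass 70% of its speed; a pose out of reach is approached as far as the arm can. A call with a gripper value outside its range is refused whole. OPENING is the opening, from -1 (shut) to 1 (fully open), set as the call begins (- or left out, the last holds). The fingers move at their own pace and stop on an object; the grip force is fixed at half the most. Time passes only in rows, so rows that repeat a pose let the fingers close. It gives the time, the measured TCP pose, the force and the opening at its end, in the units of the state.
- arm.get_state(): the state, without advancing time (a new reading comes with each control period).
- arm.get_image(name): name is "scene" or "top"; returns a dict with "image" (480x640x3 uint8, blue, green, red), "range_z" (480x640 float32, m along the optical axis (not along the pixel's ray), 0 where there is no reading), "fovy" (degrees; the focal length in pixels is half the picture's height over the tangent of half this angle, whatever the lens; pixels are square), "cx", "cy" (the principal point, pixels), "D" ([k1, k2, p1, p2, k3] as OpenCV has them; the pictures are not rectified), "xyz" and "attitude" of the camera in the world. Camera axes: x right, y down, z forward; pixel columns grow to the right and rows downward; lengths in m; the calibration is good to about 2 mm. A picture is of the moment at which its call begins.
- arm.job_done(): hands the job in, once; it reports no verdict.
Trained networks look in a picture, given as the dict that the camera call returned (one of the last four; its "shot" number tells which), for a name from the list of things; names that differ only in an ending like _2 or _b are one class to them, and where a whole thing is asked for, a point or a joint stands for the part that bears it (a point fixed in the world has none). Each returns a list of dicts, best first, with "conf" (0 to 1); they miss things now and then, are a little off and sometimes report something else, mostly with a low value. They report only what shows in the picture. A call takes as long as a camera call. They do not tell look-alikes from the thing itself.
- arm.spot_in(picture, thing): "box" ([left, top, right, bottom] in pixels, round what is visible of it).
- arm.silhouettes(picture, thing): "mask" (480x640 bool, what is visible of it) and "box" ([left, top, right, bottom] in pixels, round what is visible of it).
The state is a dict: "time_s": time; "joints": joint angles; "qd": joint speeds; "joint_efforts": joint torques, N m; "eef_pos": TCP position; "orientation": TCP orientation; "force": force on the tool from outside, world axes, zero at the start; "torque": the same for the moment, N m; "width": finger opening in m.
Only numpy, scipy, OpenCV 4.12 (cv2) and the standard library are available. Lean on these libraries where they do the work, as an engineer would, in place of code of your own. Each camera call takes 0.05 s, during which the arm holds its last target.

## Working session

There is one attempt and no reset: what is moved stays moved. The work goes in short steps, Python scripts to look and compute and a shell command to move; the robot and the scene stay as the last step left them, time stands still between calls to the robot, and variables do not carry over. Pictures are saved under pics/ and viewed, and the job is handed in when it is done.

```bash
mkdir -p pics; cat > h.py <<'E'
import numpy as np,cv2
from bench import arm
def K(p):
    f=240/np.tan(np.radians(p["fovy"])/2); return np.array([[f,0,p["cx"]],[0,f,p["cy"]],[0,0,1.]])
def R(q):
    from scipy.spatial.transform import Rotation as Ro
    q=np.array(q)
    return q if q.shape==(3,3) else Ro.from_quat([q[1],q[2],q[3],q[0]]).as_matrix()
def pts(p,uv,z=None):
    uv=np.array(uv,float).reshape(-1,2)
    n=cv2.undistortPoints(uv.reshape(-1,1,2),K(p),np.array(p["D"],float)).reshape(-1,2)
    d=np.c_[n,np.ones(len(n))]@R(p["attitude"]).T; o=np.array(p["xyz"])
    if z is None:
        r=p["range_z"][uv[:,1].round().astype(int),uv[:,0].round().astype(int)]
        return o+d*r[:,None]
    return o+d*((z-o[2])/d[:,2])[:,None]
def save(p,n,box=None,s=1):
    im=p["image"]
    if box: im=im[box[1]:box[3],box[0]:box[2]]
    cv2.imwrite("pics/"+n+".png",cv2.resize(im,None,fx=s,fy=s,interpolation=cv2.INTER_CUBIC))
E
python3 - <<'E'
from h import *
for c in("scene","top"):
    p=arm.get_image(c); save(p,c+"0"); print(c,p["xyz"],p["attitude"],p["fovy"],p["D"])
    for t in("level","bubble","shelf_top","knob_grip","torch","coupling","wrench"):
        for d in arm.silhouettes(p,t)[:6]:
            v,u=np.nonzero(d["mask"]); 
            if len(u)==0: continue
            P=pts(p,np.c_[u,v]); ok=p["range_z"][v,u]>0
            print(t,round(d["conf"],2),np.round(d["box"]),np.median(P[ok],0).round(3) if ok.any() else None)
s=arm.get_state(); print(s)
E
```

```text
scene [1.00959188 0.67717658 1.11732528] [-0.09144712  0.22722112  0.90378327 -0.35097549] 43.556542888063035 [-0.09695099  0.          0.          0.          0.        ]
level 0.78 [200. 231. 282. 284.] [ 0.729 -0.235  0.033]
level 0.72 [303. 102. 320. 161.] [ 0.367 -0.579  0.039]
level 0.65 [279. 190. 359. 223.] [ 0.485 -0.297  0.03 ]
level 0.34 [409. 338. 431. 382.] [0.537 0.222 0.111]
shelf_top 0.7 [302. 249. 435. 375.] [0.557 0.07  0.073]
knob_grip 0.8 [408. 340. 429. 384.] [0.537 0.221 0.112]
coupling 0.73 [288. 367. 313. 398.] [0.764 0.143 0.06 ]
wrench 0.69 [252. 168. 315. 194.] [ 0.511 -0.468  0.005]
top [ 0.4215723  -0.17863585  1.22274142] [ 0.04900281 -0.70116434  0.71027771 -0.03837804] 55.65665509671146 [-0.05615832  0.          0.          0.          0.        ]
level 0.86 [358. 240. 375. 320.] [ 0.485 -0.296  0.043]
level 0.8 [336. 151. 348. 227.] [ 0.727 -0.237  0.043]
level 0.7 [441. 309. 518. 343.] [ 0.356 -0.594  0.043]
shelf_top 0.79 [169. 216. 285. 290.] [0.551 0.052 0.075]
knob_grip 0.56 [153. 252. 173. 272.] [0.529 0.216 0.116]
knob_grip 0.34 [264. 163. 283.
[... 247 characters left out ...]
  0.131]
{'time_s': 0.8, 'joints': array([ 1.16889543e+00,  2.45021883e-01,  1.55780193e+00, -4.32838142e-05,
        1.33870654e+00, -1.74108157e-01]), 'qd': array([-2.09852906e-04, -6.29324913e-05, -1.07232033e-03,  1.35393576e-03,
       -1.60869278e-03,  7.51791385e-05]), 'joint_efforts': array([ 1.92665466e-03, -4.29496300e+01, -3.26405990e+01, -1.17725167e-04,
        2.49002851e-04,  1.65640621e-06]), 'eef_pos': array([0.14679098, 0.63320833, 0.40473922]), 'orientation': array([2.90419323e-05, 1.13645332e-01, 9.93521382e-01, 2.38839099e-05]), 'force': array([-0.20323114, -0.22851058, -0.79670125]), 'torque': array([-0.04533949, -0.01961485, -0.02046147]), 'width': 0.08512568232657941}
```

View pics/top0.png

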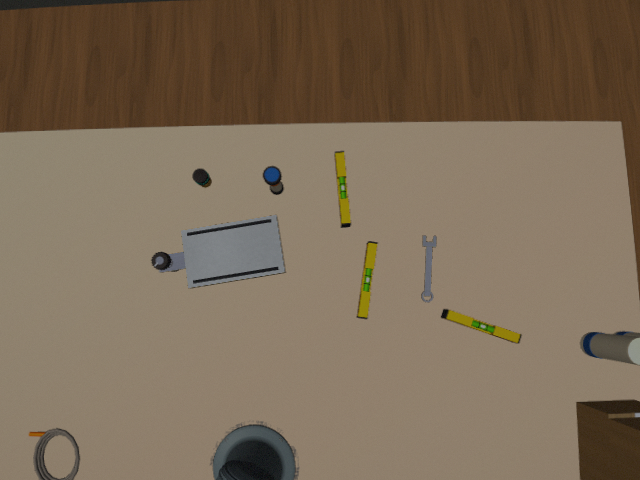

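View pics/scene0.png

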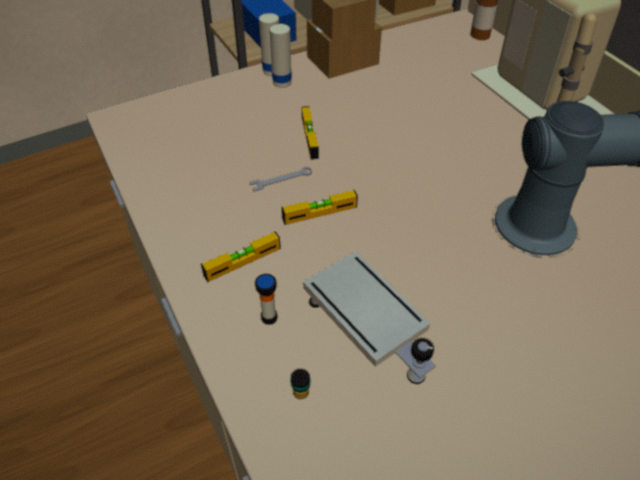

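Level look-alikes in the top picture: A (367,280), about 0.57 m from the base; B (343,188), about 0.77 m; C (482,326), about 0.69 m. A is nearest to the base, so I choose A. Next, a close crop of it and precise poses.

```bash
cat >> h.py <<'E'
def rect(p,mask,zlo,zhi,zf):
    v,u=np.nonzero(mask); P=pts(p,np.c_[u,v]); ok=(p["range_z"][v,u]>0)&(P[:,2]>zlo)&(P[:,2]<zhi)
    Q=pts(p,np.c_[u,v][ok],zf)[:,:2]*1000
    r=cv2.minAreaRect(Q.astype(np.float32)); return r,Q.mean(0),np.median(P[ok,2])
E
python3 - <<'E'
from h import *
p=arm.get_image("top"); save(p,"A",(340,230,400,330),6)
save(p,"shelf",(140,200,300,300),5)
for d in arm.silhouettes(p,"level"): print(d["conf"],rect(p,d["mask"],.03,.06,.044))
for d in arm.silhouettes(p,"shelf_top")[:1]: print(rect(p,d["mask"],.06,.09,.075))
for d in arm.silhouettes(p,"knob_grip"):
    print(d["conf"],rect(p,d["mask"],.105,.13,.116))
s=arm.get_image("scene")
for d in arm.silhouettes(s,"level"): print(d["conf"],rect(s,d["mask"],.039,.06,.044))
for d in arm.silhouettes(s,"shelf_top")[:1]: print(rect(s,d["mask"],.07,.08,.075))
for d in arm.silhouettes(s,"knob_grip"): print(rect(s,d["mask"],.112,.13,.116))
# shelf plane
for q in(p,s):
    m=arm.silhouettes(q,"shelf_top")[0]["mask"]; m=cv2.erode(m.astype(np.uint8),np.ones((7,7)))
    v,u=np.nonzero(m);P=pts(q,np.c_[u,v]);P=P[abs(P[:,2]-.075)<.01]
    print(np.linalg.lstsq(np.c_[P[:,:2],np.ones(len(P))],P[:,2],rcond=None)[0],len(P))
E
```

```text
0.81 (((480.9642333984375, -297.4525451660156), (25.198604583740234, 200.42108154296875), 80.88954162597656), array([ 480.67368476, -297.30538726]), np.float64(0.04370348595950957))
0.76 (((725.3348388671875, -238.0052947998047), (203.4241943359375, 25.205482482910156), 4.062243938446045), array([ 723.96495871, -238.06088877]), np.float64(0.04406319423883165))
0.72 (((357.1345520019531, -591.2896118164062), (203.2236328125, 25.78451919555664), 70.20317840576172), array([ 356.71763031, -592.16935784]), np.float64(0.04351013491272704))
(((552.6905517578125, 67.57050323486328), (151.3726806640625, 290.9377746582031), 8.66112995147705), array([555.28402336,  47.4420492 ]), np.float64(0.07490599502189421))
0.53 (((529.7242431640625, 217.2197265625), (43.39085388183594, 41.590641021728516), 45.98741149902344), array([529.78626194, 217.69806909]), np.float64(0.11643631282148303))
0.82 (((359.547119140625, -592.3660888671875), (206.78623962402344, 24.735637664794922), 70.66532135009766), array([ 362.2450612 , -585.04679563]), np.float64(0.043354208689887264))
0.69 (((481.88592529296875, -298.8601379394531), (30.99451446533203, 201.45999145507812), 81.33447265625), array([ 483.15502452, -299.35586172]), np.float64(0.04320965267041332))
0.63 (((726.578369140625, -239.44749450683594), (200.57635498046875, 28.771780014038086), 4.243361473083496), array([ 728.81045829, -239.45464995]), np.float64(0.043035981767229226))
(((532.2548217773438, 226.68545532226562), (0.0, 0.0), 0.0), array([532.25483097, 226.685452  ]), np.float64(0.07025695186095438))
(((532.9138793945312, 219.57083129882812), (38.77665710449219, 41.15501403808594), 61.4715461730957), array([531.99521875, 219.79559377]), np.float64(0.11544521384248363))
[ 0.00103958 -0.00793452  0.07480738] 4772
[0. 0. 0.] 0
```

```bash
python3 -c "
import cv2,numpy as np
a=cv2.imread('pics/A.png');b=cv2.imread('pics/shelf.png');h=600
a=cv2.resize(a,(int(a.shape[1]*.8),int(a.shape[0]*.8)));b=cv2.resize(b,None,fx=.62,fy=.62)
c=np.zeros((480,288+500,3),np.uint8);c[:480,:288]=a[:480,:288];c[:b.shape[0],288:288+b.shape[1]]=b[:, :500]
cv2.imwrite('pics/AB.png',c)"
```

```text
(no output)
```

View pics/AB.png

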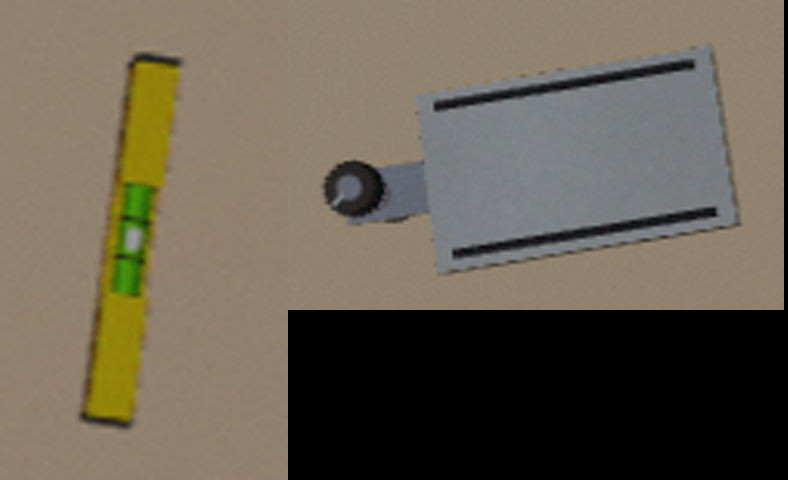

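Pixel (367,280) is level A: it stands upright, vial on top, long axis nearly along world x. The shelf and knob are clear; the knob pointer is at about (150,268).

```bash
cat >> h.py <<'E'
def mv(P,yawy=None):
    s=arm.get_state();r=R(s["orientation"]);d=r.T@(np.array(P)-s["eef_pos"])
    y=np.degrees(np.arctan2(r[1,1],r[0,1]));t=None
    if yawy is not None: t=-np.radians((yawy-y+180)%360-180)
    print("shift",d.round(4),"yaw_y",y.round(2),"turn",t,"pos",s["eef_pos"].round(4),"tz",r[:,2].round(4))
E
python3 - <<'E'
from h import *
p=arm.get_image("top")
c=np.array([(418,95),(710,48),(737,223),(440,272)],float);c[:,0]-=288;c=c/.62/5+[140,200]
c=c-.4
P=pts(p,c,.075);print(P.round(4),P.mean(0))
e=P[0]-P[1]+P[3]-P[2];print(np.degrees(np.arctan2(e[1],e[0])),np.linalg.norm(e)/2)
mv((.45,.25,.40));mv((.481,-.298,.30),80.9)
E
```

```text
[[ 0.6114  0.179   0.075 ]
 [ 0.6472 -0.0649  0.075 ]
 [ 0.5016 -0.0867  0.075 ]
 [ 0.4643  0.1573  0.075 ]] [0.55611783 0.04616977 0.075     ]
98.5133216473638 0.2466424851127419
shift [-0.3819 -0.3048  0.0047] yaw_y 76.95 turn None pos [0.1468 0.6332 0.4047] tz [-0.  0. -1.]
shift [-0.5359 -0.8317  0.1047] yaw_y 76.95 turn -0.068968402091377 pos [0.1468 0.6332 0.4047] tz [-0.  0. -1.]
```

```bash
python3 -m handwheel '[[[-0.382,-0.305,0.005],-0.069],[[-0.382,-0.305,0.005],-0.069],[[-0.382,-0.305,0.005],-0.069],[[-0.382,-0.305,0.005],-0.069],[[-0.382,-0.305,0.005],-0.069],[[-0.382,-0.305,0.005],-0.069],[[-0.382,-0.305,0.005],-0.069],[[-0.382,-0.305,0.005],-0.069],[[-0.382,-0.305,0.005],-0.069],[[-0.382,-0.305,0.005],-0.069],[[-0.536,-0.832,0.105],-0.069],[[-0.536,-0.832,0.105],-0.069],[[-0.536,-0.832,0.105],-0.069],[[-0.536,-0.832,0.105],-0.069],[[-0.536,-0.832,0.105],-0.069],[[-0.536,-0.832,0.105],-0.069],[[-0.536,-0.832,0.105],-0.069],[[-0.536,-0.832,0.105],-0.069],[[-0.536,-0.832,0.105],-0.069],[[-0.536,-0.832,0.105],-0.069]]' 1
python3 -c "
from h import *
mv((.481,-.298,.26),80.9)"
```

```text
time_s: 3.02
eef_pos: [0.4561, -0.1036, 0.3326]
orientation: [0.001, 0.08, 0.997, -0.0]
force: [1.4, 0.8, -0.4]
width: 0.0852
shift [-0.0553 -0.188   0.0727] yaw_y 80.88 turn -0.0004004806542765438 pos [ 0.4561 -0.1036  0.3326] tz [ 1.2e-03 -4.0e-04 -1.0e+00]
```

```bash
python3 -m handwheel '[[[0,0,0],0],[[0,0,0],0]]'
python3 -c "
from h import *
mv((.481,-.298,.23),80.9)"
```

```text
time_s: 3.18
eef_pos: [0.4563, -0.1034, 0.3323]
orientation: [-0.0, 0.081, 0.997, 0.0]
force: [0.2, 0.6, -0.6]
width: 0.0854
shift [-0.056  -0.1881  0.1022] yaw_y 80.66 turn -0.004123070071429003 pos [ 0.4563 -0.1034  0.3323] tz [-5.e-04  4.e-04 -1.e+00]
```

```bash
python3 -m handwheel '[[[-0.056,-0.188,0.09],-0.004],[[-0.056,-0.188,0.09],-0.004],[[-0.056,-0.188,0.09],-0.004],[[-0.056,-0.188,0.09],-0.004],[[-0.056,-0.188,0.09],-0.004],[[-0.056,-0.188,0.09],-0.004],[[-0.056,-0.188,0.09],-0.004],[[-0.056,-0.188,0.09],-0.004]]'
python3 - <<'E'
from h import *
mv((.481,-.298,.177),80.9)
p=arm.get_image("scene");save(p,"s1",(240,130,400,250),5)
E
```

```text
time_s: 3.85
eef_pos: [0.4823, -0.2948, 0.2425]
orientation: [-0.0, 0.077, 0.997, 0.0]
force: [0.4, 0.2, 0.8]
width: 0.0854
shift [ 0.0007 -0.0034  0.0655] yaw_y 81.19 turn 0.004986361738390913 pos [ 0.4823 -0.2948  0.2425] tz [-4.e-04  9.e-04 -1.e+00]
```

View pics/s1.png

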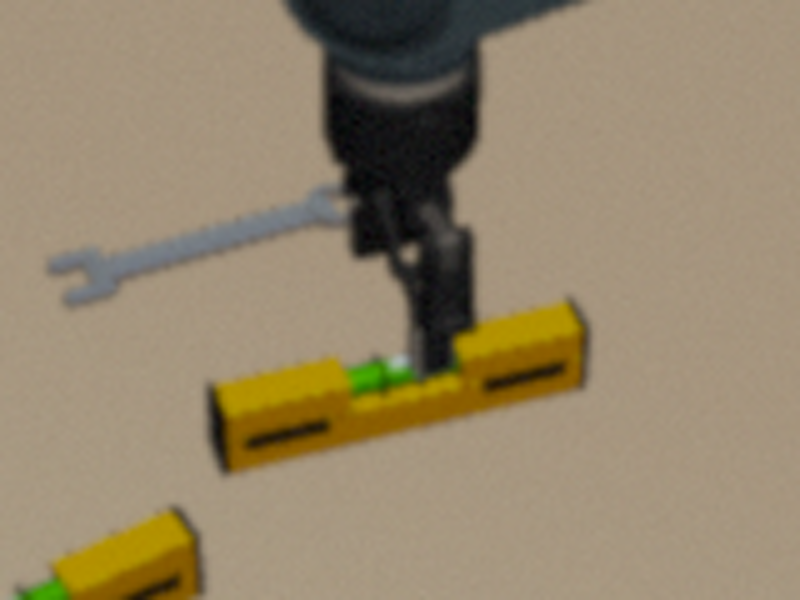

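The gripper hangs over the middle of the level, jaws across its width, both sides free. I'll go down and close.

```bash
python3 -m handwheel '[[[0.001,-0.003,0.03],0.005],[[0.001,-0.003,0.055],0.005],[[0.001,-0.003,0.065],0.005],[[0.001,-0.003,0.065],0.005]]' && python3 -m handwheel '[[[0,0,0],0],[[0,0,0],0],[[0,0,0],0],[[0,0,0],0],[[0,0,0],0],[[0,0,0],0],[[0,0,0],0],[[0,0,0],0]]' -1
python3 -c "
from h import *
mv((.556,.0455,.35),81.2-72.3)
p=arm.get_image('scene');save(p,'s2',(240,130,400,250),5)"
```

```text
time_s: 4.23
eef_pos: [0.4799, -0.2964, 0.1758]
orientation: [-0.002, 0.079, 0.997, 0.002]
force: [0.1, 0.2, 0.6]
width: 0.0856
time_s: 4.9
eef_pos: [0.481, -0.2994, 0.1788]
orientation: [0.001, 0.08, 0.997, -0.001]
force: [-1.1, 1.3, 6.2]
width: 0.0226
shift [-0.0194  0.3522 -0.1716] yaw_y 80.84 turn 1.255577805715114 pos [ 0.481  -0.2994  0.1788] tz [ 0.0016 -0.0016 -1.    ]
```

View pics/s2.png

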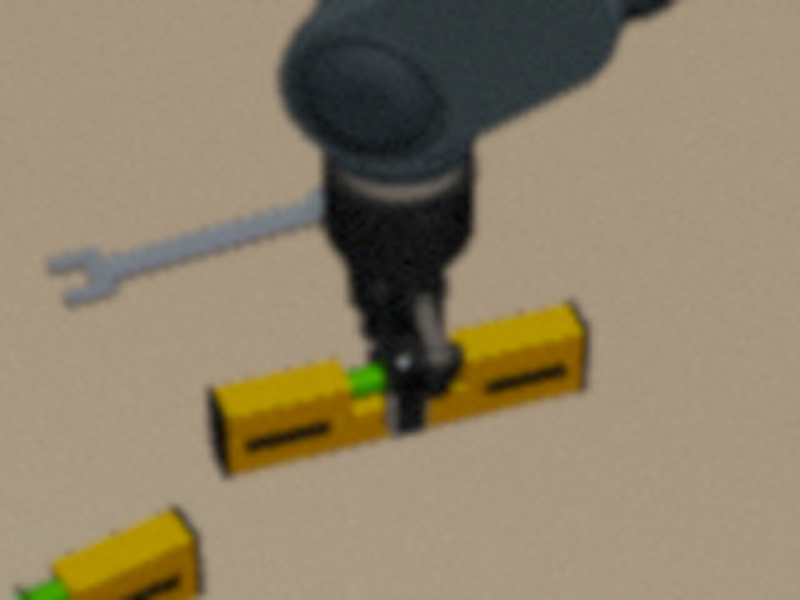

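```bash
python3 -m handwheel '[[[0,0,-0.04],0],[[0,0,-0.08],0],[[0,0,-0.12],0],[[-0.02,0.352,-0.17],0.06],[[-0.02,0.352,-0.17],0.18],[[-0.02,0.352,-0.17],0.3],[[-0.02,0.352,-0.17],0.42],[[-0.02,0.352,-0.17],0.54],[[-0.02,0.352,-0.17],0.66],[[-0.02,0.352,-0.17],0.78],[[-0.02,0.352,-0.17],0.9],[[-0.02,0.352,-0.17],1.02],[[-0.02,0.352,-0.17],1.14],[[-0.02,0.352,-0.17],1.256],[[-0.02,0.352,-0.17],1.256],[[-0.02,0.352,-0.17],1.256],[[-0.02,0.352,-0.17],1.256]]'
python3 - <<'E'
from h import *
p=arm.get_image("top"); save(p,"t3",(140,180,320,315),4)
for d in arm.silhouettes(p,"level"): print(d["conf"],d["box"],rect(p,d["mask"],.15,.25,.044+.17))
mv((.556,.0455,.26))
E
```

```text
time_s: 6.37
eef_pos: [0.5559, 0.0456, 0.3466]
orientation: [-0.001, 0.65, 0.76, -0.0]
force: [-0.2, 0.1, -2.7]
width: 0.0225
0.91 [175.4, 232.4, 262.4, 261.5] (((553.3468017578125, 47.0380859375), (30.055850982666016, 203.9692840576172), 8.836869239807129), array([555.73503535,  20.81659658]), np.float64(0.21166227491734269))Traceback (most recent call last):
  File "<stdin>", line 3, in <module>
  File "h.py", line 23, in rect
    Q=pts(p,np.c_[u,v][ok],zf)[:,:2]*1000
      ~~~^^^^^^^^^^^^^^^^^^^^^
  File "h.py", line 11, in pts
    n=cv2.undistortPoints(uv.reshape(-1,1,2),K(p),np.array(p["D"],float)).reshape(-1,2)
      ~~~~~~~~~~~~~~~~~~~^^^^^^^^^^^^^^^^^^^^^^^^^^^^^^^^^^^^^^^^^^^^^^^^
cv2.error: OpenCV(4.12.0) /io/opencv/modules/calib3d/src/undistort.dispatch.cpp:347: error: (-215:Assertion failed) CV_IS_MAT(_src) && CV_IS_MAT(_dst) && (_src->rows == 1 || _src->cols == 1) && (_dst->rows == 1 || _dst->cols == 1) && _src->cols + _src->rows - 1 == _dst->rows + _dst->cols - 1 && (CV_MAT_TYPE(_src->type) == CV_32FC2 || CV_MAT_TYPE(_src->type) == CV_64FC2) && (CV_MAT_TYPE(_dst->type) == CV_32FC2 || CV_MAT_TYPE(_dst->type) == CV_64FC2) in function 'cvUndistortPointsInternal'
```

View pics/t3.png

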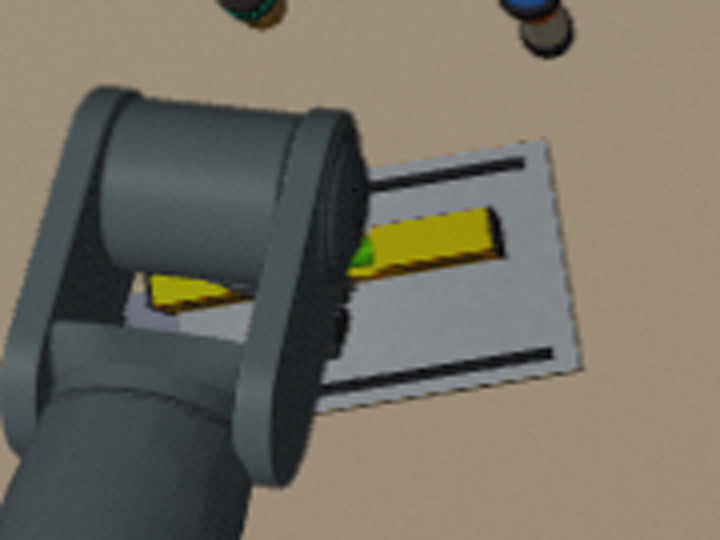

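The level hangs in the grip, parallel to the shelf and over its middle (ends at (155,290) and (500,235) in the crop). I'll lower it until it touches.

```bash
python3 -m handwheel '[[[0,0,0.04],0],[[0,0,0.07],0],[[0,0,0.085],0],[[0,0,0.089],0],[[0,0,0.091],0],[[0,0,0.091],0]]';python3 -m handwheel '[[[0,0,0.001],0],[[0,0,0.001],0]]'
```

```text
time_s: 6.97
eef_pos: [0.5567, 0.0454, 0.2572]
orientation: [0.001, 0.65, 0.76, 0.0]
force: [0.9, 0.8, -3.1]
width: 0.0226
time_s: 7.13
eef_pos: [0.557, 0.0455, 0.2571]
orientation: [0.001, 0.65, 0.76, 0.001]
force: [-0.6, 0.5, -3.2]
width: 0.0226
```

```bash
python3 -m handwheel '[[[0,0,0.002],0],[[0,0,0.002],0]]';python3 -m handwheel '[[[0,0,0.001],0],[[0,0,0.001],0]]'
```

```text
time_s: 7.3
eef_pos: [0.5564, 0.0456, 0.254]
orientation: [0.0, 0.65, 0.76, 0.0]
force: [-0.6, -0.0, -3.0]
width: 0.0226
time_s: 7.47
eef_pos: [0.5565, 0.0457, 0.2531]
orientation: [0.0, 0.65, 0.76, 0.0]
force: [-1.2, 1.3, 0.5]
width: 0.0225
```

Contact: the weight has come off the wrist. Release.

```bash
python3 -m handwheel '[[[0,0,0],0],[[0,0,0],0],[[0,0,0],0],[[0,0,0],0],[[0,0,0],0],[[0,0,0],0]]' 1;
python3 -m handwheel '[[[0,0,-0.04],0],[[0,0,-0.08],0],[[0,0,-0.12],0],[[0,0,-0.12],0]]'
python3 -c "
from h import *
mv((.530,.2185,.30))"
```

```text
time_s: 7.97
eef_pos: [0.5563, 0.0456, 0.2525]
orientation: [0.0, 0.65, 0.76, 0.0]
force: [-1.0, 0.6, 0.2]
width: 0.0854
time_s: 8.3
eef_pos: [0.5585, 0.0454, 0.3821]
orientation: [0.007, 0.65, 0.76, 0.004]
force: [1.3, -0.5, 1.6]
width: 0.0852
shift [ 0.1757 -0.0026  0.0813] yaw_y 8.89 turn None pos [0.5585 0.0454 0.3821] tz [ 0.0161 -0.0019 -0.9999]
```

```bash
python3 -m handwheel '[[[0.176,-0.002,0.04],0],[[0.176,-0.002,0.04],0],[[0.176,-0.002,0.04],0],[[0.176,-0.002,0.04],0],[[0.176,-0.002,0.04],0],[[0.176,-0.002,0.04],0],[[0.176,-0.002,0.04],0],[[0.176,-0.002,0.04],0]]'
python3 - <<'E'
from h import *
mv((.530,.2185,.27))
for c in ("top","scene"):
    p=arm.get_image(c); 
    d=arm.silhouettes(p,"level")
    for e in d: print(c,e["conf"],e["box"])
    save(p,c+"4",(140,190,300,310) if c=="top" else (290,240,450,390),5 if c=="top" else 4)
    if c=="top": save(p,"b4",(190,225,270,275),10)
    for e in arm.spot_in(p,"bubble"): print("bub",e)
E
```

```text
time_s: 8.97
eef_pos: [0.5276, 0.2183, 0.3328]
orientation: [0.0, 0.651, 0.759, 0.0]
force: [-0.6, -0.8, -0.3]
width: 0.0853
shift [-0.0001  0.0024  0.0628] yaw_y 8.83 turn None pos [0.5276 0.2183 0.3328] tz [ 8.e-04 -3.e-04 -1.e+00]
top 0.92 [335.8, 149.3, 350.2, 224.3]
top 0.71 [440.9, 306.2, 519.6, 344.6]
top 0.55 [187.2, 237.4, 268.5, 265.5]
scene 0.83 [302.0, 105.5, 317.9, 160.3]
scene 0.72 [331.1, 259.1, 400.6, 336.4]
scene 0.68 [201.6, 231.6, 282.2, 282.8]
bub {'box': [289.4, 366.2, 312.2, 396.6], 'conf': 0.24}
```

View pics/top4.png

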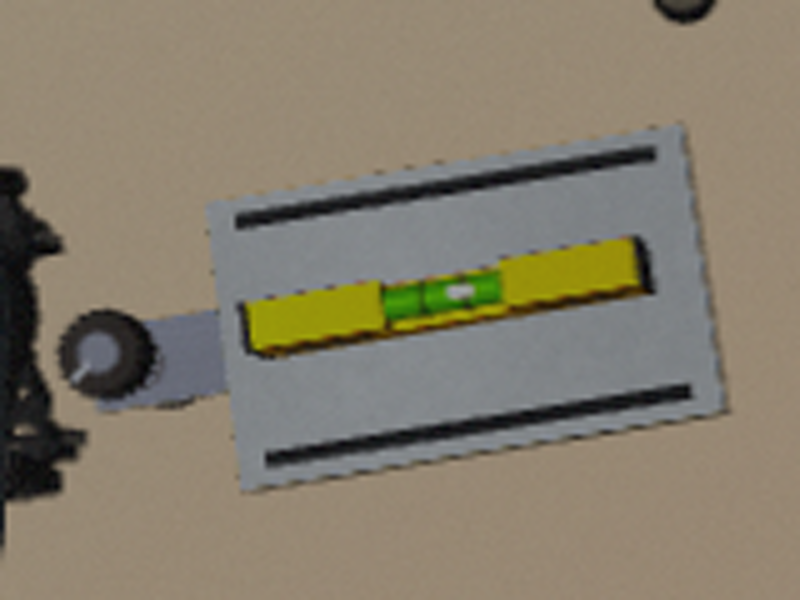

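View pics/scene4.png

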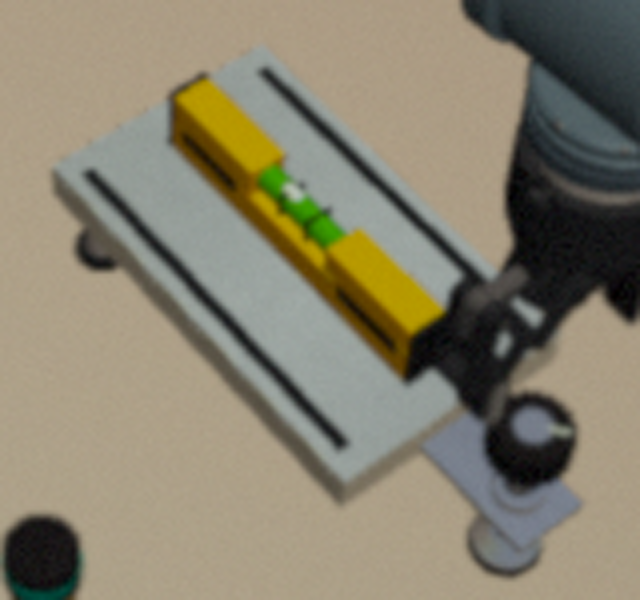

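The bubble sits towards the −y end (away from the foot), at (461,291) in the top crop; the vial's middle is about (443,295), so roughly 9 mm off. That calls for about 2 rad clockwise. The knob is at (107,355). I'll grasp it.

```bash
python3 -m handwheel '[[[0,0.002,0.03],0],[[0,0.002,0.05],0],[[0,0.002,0.062],0],[[0,0.002,0.065],0],[[0,0.002,0.065],0]]';python3 -m handwheel '[[[0,0,0],0],[[0,0,0],0],[[0,0,0],0],[[0,0,0],0],[[0,0,0],0],[[0,0,0],0]]' -1
python3 - <<'E'
from h import *
p=arm.get_image("top"); save(p,"b5",(140,215,300,295),5)
s=arm.get_state();print(s["force"],s["torque"],s["joints"])
E
```

```text
time_s: 9.68
eef_pos: [0.5289, 0.2192, 0.2667]
orientation: [-0.001, 0.65, 0.76, -0.001]
force: [0.1, 0.4, 0.9]
width: 0.0857
time_s: 10.18
eef_pos: [0.5293, 0.2196, 0.2691]
orientation: [0.0, 0.65, 0.76, 0.0]
force: [-4.6, -0.7, 6.5]
width: 0.0398
[-2.92031681 -0.5178654   5.4647064 ] [-0.15693162  0.57720825  0.00317149] [ 1.95494755e-01  2.29673071e-01  1.84465258e+00 -1.62142602e-04
  1.06689775e+00  4.03859417e-02]
```

View pics/b5.png

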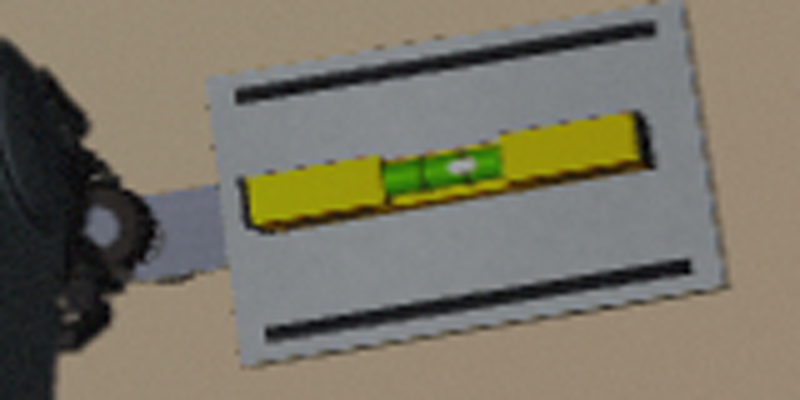

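Width 39.8 mm, so the knob is held; the bubble is unchanged, still at (461,165). Turn clockwise 1.9 rad first.

```bash
python3 -m handwheel '[[[0,0,0],0.1],[[0,0,0],0.21],[[0,0,0],0.32],[[0,0,0],0.43],[[0,0,0],0.54],[[0,0,0],0.65],[[0,0,0],0.76],[[0,0,0],0.87],[[0,0,0],0.98],[[0,0,0],1.09],[[0,0,0],1.2],[[0,0,0],1.31],[[0,0,0],1.42],[[0,0,0],1.53],[[0,0,0],1.64],[[0,0,0],1.75],[[0,0,0],1.85],[[0,0,0],1.9],[[0,0,0],1.9],[[0,0,0],1.9]]'
python3 -m handwheel '[[[0,0,0],0],[[0,0,0],0],[[0,0,0],0],[[0,0,0],0],[[0,0,0],0],[[0,0,0],0],[[0,0,0],0],[[0,0,0],0],[[0,0,0],0],[[0,0,0],0],[[0,0,0],0],[[0,0,0],0]]'
python3 - <<'E'
from h import *
p=arm.get_image("top"); save(p,"b6",(190,225,270,275),10)
p=arm.get_image("scene"); save(p,"c6",(320,250,420,350),6)
s=arm.get_state();print(s["force"],s["torque"],s["joints"])
E
```

```text
time_s: 11.9
eef_pos: [0.5302, 0.2185, 0.2691]
orientation: [0.001, 0.996, -0.087, 0.002]
force: [1.4, -7.3, 2.9]
width: 0.0403
time_s: 12.9
eef_pos: [0.5302, 0.2185, 0.2691]
orientation: [0.001, 0.996, -0.087, 0.002]
force: [0.9, -7.5, 3.0]
width: 0.0398
[ 1.41140179 -6.80152982  3.1593954 ] [-1.07571246 -0.23846963 -0.07070254] [ 0.19376729  0.23015233  1.84393537 -0.00377405  1.06412325  1.94062585]
```

View pics/b6.png

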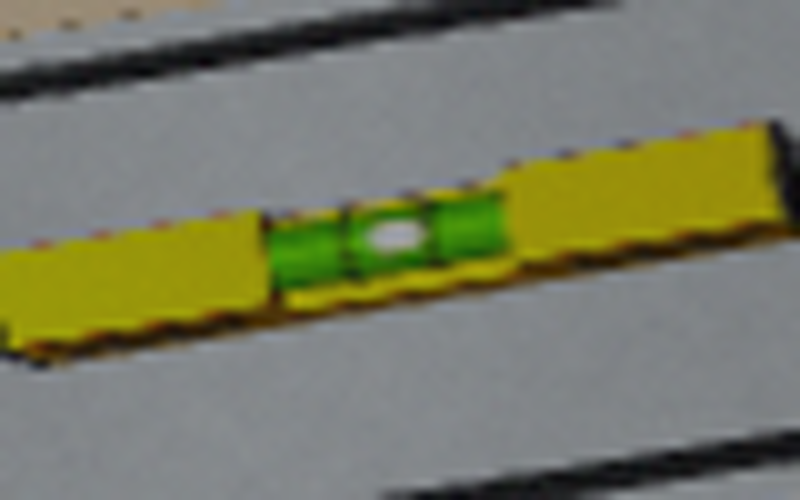

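View pics/c6.png

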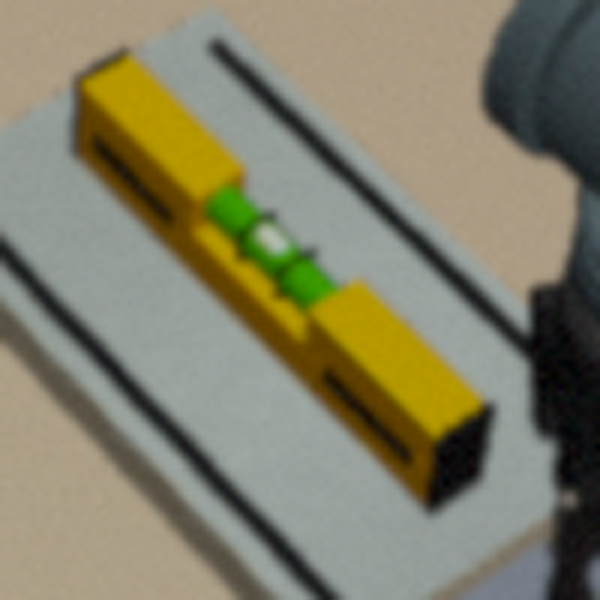

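Between the lines already: bubble centre (397,236), lines at x≈348 and 430 (middle 389), so about 2 mm short. I'll measure it properly along the vial axis.

```bash
cat > bub.py <<'E'
from h import *
def prof(p,a,b,w=1.0,n=400):
    # sample original image along line a->b, averaged across +-w px
    a=np.array(a,float);b=np.array(b,float);t=np.linspace(0,1,n);d=(b-a)/np.linalg.norm(b-a);nn=np.array([-d[1],d[0]])
    o=np.zeros((n,3))
    for k in np.linspace(-w,w,5):
        q=(a+np.outer(t,b-a)+k*nn).astype(np.float32)
        o+=cv2.remap(p["image"],q[:,None,0],q[:,None,1],cv2.INTER_CUBIC)[:,0]/5.
    return np.linspace(0,np.linalg.norm(b-a),n),o
def meas(p,a,b):
    s,o=prof(p,a,b); wh=np.minimum(o[:,0],o[:,2])  # blue/red: low in green
    g=o[:,1]
    i=s>0; wb=np.clip(wh-wh.min()-.35*(wh.max()-wh.min()),0,None); c=(wb*s).sum()/wb.sum()
    return s,g,wh,c
E
python3 - <<'E'
from bub import *
acc=[]
for k in range(4):
    p=arm.get_image("top")
    s,g,wh,c=meas(p,(217.5,250.2),(240,246.8))
    acc.append((g,wh)); 
g=np.mean([x[0] for x in acc],0);wh=np.mean([x[1] for x in acc],0)
for i in range(0,400,9): print(round(s[i],1),int(g[i]),int(wh[i]),end=' | ')
E
```

```text
0.0 144 10 | 0.5 142 10 | 1.0 142 10 | 1.5 141 10 | 2.1 141 10 | 2.6 140 10 | 3.1 140 10 | 3.6 140 10 | 4.1 142 10 | 4.6 141 10 | 5.1 138 9 | 5.6 125 10 | 6.2 107 10 | 6.7 100 11 | 7.2 115 7 | 7.7 135 10 | 8.2 142 24 | 8.7 144 53 | 9.2 147 84 | 9.8 149 116 | 10.3 152 135 | 10.8 152 144 | 11.3 154 147 | 11.8 155 147 | 12.3 156 150 | 12.8 155 143 | 13.3 153 137 | 13.9 140 103 | 14.4 121 63 | 14.9 105 28 | 15.4 103 15 | 15.9 116 7 | 16.4 134 8 | 16.9 144 10 | 17.5 142 10 | 18.0 141 10 | 18.5 141 10 | 19.0 141 10 | 19.5 140 10 | 20.0 139 10 | 20.5 139 10 | 21.0 138 10 | 21.6 138 10 | 22.1 140 10 | 22.6 142 10 |
```

```bash
python3 - <<'E'
from bub import *
acc=[]
for k in range(4):
    p=arm.get_image("scene")
    s,g,wh,c=meas(p,(320+213/6,250+188/6),(320+335/6,250+302/6))
    acc.append((g,wh)); 
g=np.mean([x[0] for x in acc],0);wh=np.mean([x[1] for x in acc],0)
for i in range(0,400,9): print(round(s[i],1),int(g[i]),int(wh[i]),end=' | ')
E
```

```text
0.0 132 0 | 0.6 136 0 | 1.3 143 0 | 1.9 148 0 | 2.5 149 0 | 3.1 149 0 | 3.8 150 0 | 4.4 148 0 | 5.0 148 0 | 5.6 149 0 | 6.3 148 0 | 6.9 142 0 | 7.5 126 0 | 8.2 110 8 | 8.8 114 35 | 9.4 136 75 | 10.0 158 113 | 10.7 171 135 | 11.3 176 145 | 11.9 177 146 | 12.6 177 149 | 13.2 178 151 | 13.8 177 149 | 14.4 172 135 | 15.1 163 97 | 15.7 154 49 | 16.3 138 12 | 16.9 117 1 | 17.6 107 0 | 18.2 119 0 | 18.8 137 0 | 19.5 147 0 | 20.1 151 0 | 20.7 151 0 | 21.3 151 0 | 22.0 151 0 | 22.6 151 0 | 23.2 151 0 | 23.9 151 0 | 24.5 150 0 | 25.1 148 0 | 25.7 149 0 | 26.4 151 0 | 27.0 151 0 | 27.6 152 0 |
```

Both cameras agree: 1.9 mm (top) and 1.3 mm (scene) towards −y. Turn 0.36 rad more, then release and rise.

```bash
python3 -m handwheel '[[[0,0,0],0.1],[[0,0,0],0.2],[[0,0,0],0.3],[[0,0,0],0.36],[[0,0,0],0.36],[[0,0,0],0.36]]'
python3 -m handwheel '[[[0,0,0],0],[[0,0,0],0],[[0,0,0],0],[[0,0,0],0],[[0,0,0],0],[[0,0,0],0]]' 1
python3 -m handwheel '[[[0,0,-0.03],0],[[0,0,-0.07],0],[[0,0,-0.1],0],[[0,0,-0.1],0],[[0,0,-0.1],0],[[0,0,-0.1],0]]' -1
cat >> bub.py <<'E'
def half(s,w):
    i=w>w.max()/2; j=np.nonzero(i)[0]; return s[j[0]],s[j[-1]]
def both(n=3):
    for c,a,b in(("top",(217.5,250.2),(240,246.8)),("scene",(320+213/6,250+188/6),(320+335/6,250+302/6))):
        G=[];W=[]
        for k in range(n):
            p=arm.get_image(c);s,g,wh,_=meas(p,a,b);G.append(g);W.append(wh)
        g=np.mean(G,0);wh=np.mean(W,0);l,r=half(s,wh)
        lo=(s>3)&(s<s.mean()); hi=(s>s.mean())&(s<19.5)
        L=s[lo][g[lo].argmin()];H=s[hi][g[hi].argmin()]
        print(c,"lines",L.round(2),H.round(2),"bub",l.round(2),r.round(2),"off mm (+ along a->b)",((l+r-L-H)/2*21/(H-L)).round(2))
    return p
E
python3 - <<'E'
from bub import *
both()
p=arm.get_image("top");save(p,"t7",(140,190,300,310),5)
s=arm.get_state();print(s["joints"]);mv((.556,.0455,.37))
for d in arm.silhouettes(p,"level"):
  if d["box"][2]<300: print(d["box"],rect(p,d["mask"],.10,.13,.119))
E
```

```text
time_s: 13.9
eef_pos: [0.5302, 0.2182, 0.2691]
orientation: [0.001, 0.965, -0.264, 0.002]
force: [0.7, -7.9, 4.7]
width: 0.0398
time_s: 14.4
eef_pos: [0.529, 0.2196, 0.2675]
orientation: [-0.0, 0.965, -0.264, -0.0]
force: [0.4, 0.6, -0.0]
width: 0.0854
time_s: 14.9
eef_pos: [0.5287, 0.2195, 0.3667]
orientation: [0.0, 0.965, -0.264, -0.001]
force: [0.0, 0.2, -0.9]
width: 0.0123
top lines 6.62 15.34 bub 8.33 13.69 off mm (+ along a->b) 0.07
scene lines 8.3 17.58 bub 10.04 16.11 off mm (+ along a->b) 0.32
[ 1.95341593e-01  1.03610338e-01  1.79095245e+00 -2.32793452e-05
  1.24871501e+00  2.30033077e+00]
shift [ 0.1118  0.1359 -0.0035] yaw_y -120.61 turn None pos [0.5289 0.2194 0.3665] tz [-1.6e-03 -3.0e-04 -1.0e+00]
[188.1, 239.4, 270.9, 262.1] (((556.21533203125, 48.1646728515625), (26.86540412902832, 201.52056884765625), 8.94953727722168), array([556.07324423,  47.6740506 ]), np.float64(0.11865478942219498))Traceback (most recent call last):
  File "<stdin>", line 6, in <module>
  File "h.py", line 23, in rect
    Q=pts(p,np.c_[u,v][ok],zf)[:,:2]*1000
      ~~~^^^^^^^^^^^^^^^^^^^^^
  File "h.py", line 11, in pts
    n=cv2.undistortPoints(uv.reshape(-1,1,2),K(p),np.array(p["D"],float)).reshape(-1,2)
      ~~~~~~~~~~~~~~~~~~~^^^^^^^^^^^^^^^^^^^^^^^^^^^^^^^^^^^^^^^^^^^^^^^^
cv2.error: OpenCV(4.12.0) /io/opencv/modules/calib3d/src/undistort.dispatch.cpp:347: error: (-215:Assertion failed) CV_IS_MAT(_src) && CV_IS_MAT(_dst) && (_src->rows == 1 || _src->cols == 1) && (_dst->rows == 1 || _dst->cols == 1) && _src->cols + _src->rows - 1 == _dst->rows + _dst->cols - 1 && (CV_MAT_TYPE(_src->type) == CV_32FC2 || CV_MAT_TYPE(_src->type) == CV_64FC2) && (CV_MAT_TYPE(_dst->type) == CV_32FC2 || CV_MAT_TYPE(_dst->type) == CV_64FC2) in function 'cvUndistortPointsInternal'
```

View pics/t7.png

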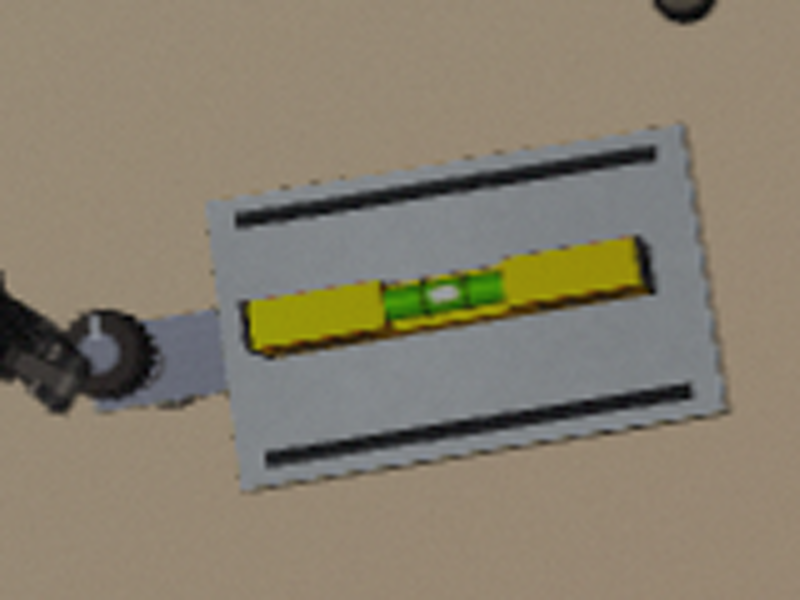

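Centred: the bubble is at (442,293) between lines at about (423) and (464), and both cameras give ≤0.3 mm off. The level is lengthwise on the shelf's middle: (0.556,0.048), yaw 98.9°. Now to press with shut fingers on the block on the foot's side, 65 mm from the middle, which keeps the vial in view.

```bash
python3 -c "
from h import *
mv((.546,.112,.31),-81.1)"
```

```text
shift [0.0694 0.0838 0.0569] yaw_y -120.61 turn -0.689574742150229 pos [0.529  0.2194 0.3669] tz [-1.1e-03 -2.0e-04 -1.0e+00]
```

```bash
python3 -m handwheel '[[[0.069,0.084,0],-0.12],[[0.069,0.084,0],-0.24],[[0.069,0.084,0],-0.36],[[0.069,0.084,0],-0.48],[[0.069,0.084,0],-0.6],[[0.069,0.084,0.03],-0.69],[[0.069,0.084,0.055],-0.69],[[0.069,0.084,0.057],-0.69],[[0.069,0.084,0.057],-0.69]]'
python3 - <<'E'
from bub import *
mv((.546,.112,.292),-81.1)
p=arm.get_image("top");save(p,"t8",(140,190,300,310),5)
p=arm.get_image("scene");save(p,"s8",(300,210,450,330),5)
E
```

```text
time_s: 16.05
eef_pos: [0.5451, 0.112, 0.3089]
orientation: [-0.0, 0.997, 0.078, -0.002]
force: [-0.1, -0.1, 0.2]
width: -0.0002
shift [0.001  0.0001 0.0169] yaw_y -81.09 turn 0.00012019716397806993 pos [0.5451 0.112  0.3089] tz [-0.0041 -0.     -1.    ]
```

View pics/t8.png

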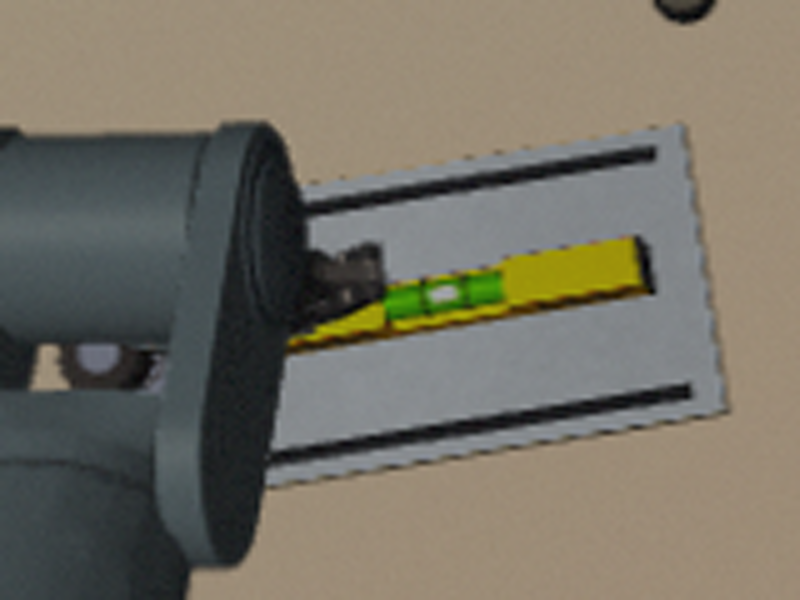

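View pics/s8.png

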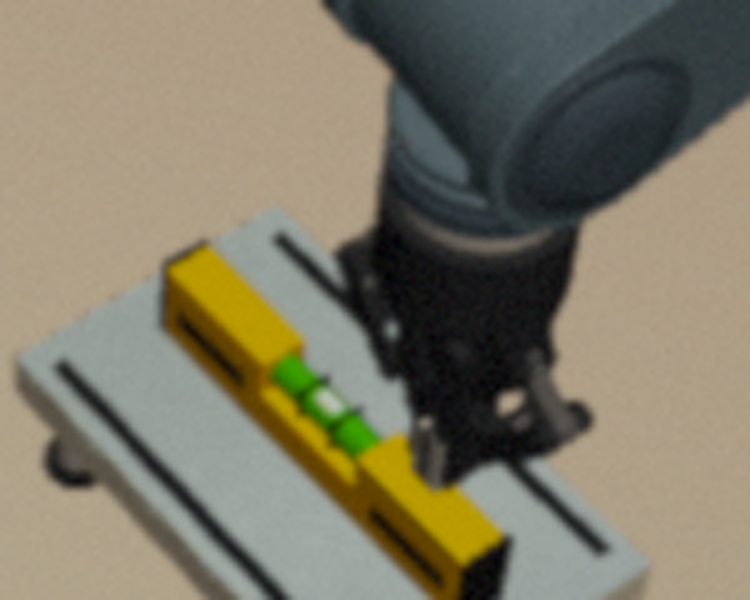

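The finger tips hang about 17 mm above the foot-side block at (435,480); the bubble is still centred and visible in both views. I'll lower and feel for contact.

```bash
python3 -m handwheel '[[[0.001,0,0.008],0],[[0.001,0,0.013],0],[[0.001,0,0.014],0],[[0.001,0,0.014],0]]';for i in 1 ; do python3 -m handwheel '[[[0,0,0.001],0],[[0,0,0.001],0],[[0,0,0.001],0]]'; python3 -m handwheel '[[[0,0,0.001],0],[[0,0,0.001],0],[[0,0,0.001],0]]'; done
```

```text
time_s: 16.48
eef_pos: [0.5466, 0.1122, 0.2962]
orientation: [-0.0, 0.997, 0.078, -0.0]
force: [-0.4, 0.2, 0.2]
width: -0.0001
time_s: 16.73
eef_pos: [0.5467, 0.1122, 0.2956]
orientation: [0.0, 0.997, 0.078, 0.0]
force: [-0.6, -0.6, -0.9]
width: -0.0
time_s: 16.98
eef_pos: [0.5467, 0.1122, 0.2945]
orientation: [0.0, 0.997, 0.078, -0.0]
force: [-0.1, -0.3, -0.2]
width: -0.0002
```

```bash
python3 -m handwheel '[[[0,0,0.001],0],[[0,0,0.001],0],[[0,0,0.001],0]]'; python3 -m handwheel '[[[0,0,0.001],0],[[0,0,0.001],0],[[0,0,0.001],0]]'
```

```text
time_s: 17.23
eef_pos: [0.5466, 0.1122, 0.2934]
orientation: [-0.0, 0.997, 0.078, -0.0]
force: [-0.1, -0.3, -0.1]
width: -0.0001
time_s: 17.48
eef_pos: [0.5467, 0.1122, 0.2925]
orientation: [0.0, 0.997, 0.078, -0.0]
force: [0.4, 0.5, -0.4]
width: 0.0002
```

```bash
python3 -m handwheel '[[[0,0,0.001],0],[[0,0,0.001],0],[[0,0,0.001],0]]'
```

```text
time_s: 17.73
eef_pos: [0.5469, 0.1123, 0.2925]
orientation: [0.0, 0.997, 0.078, 0.0]
force: [-2.8, -0.1, 4.8]
width: -0.0001
```

```bash
python3 -m handwheel '[[[0,0,0.0005],0],[[0,0,0.0005],0],[[0,0,0.0005],0]]'
```

```text
time_s: 17.98
eef_pos: [0.5471, 0.1123, 0.2925]
orientation: [0.0, 0.997, 0.078, 0.0]
force: [-4.4, -0.2, 7.7]
width: -0.0
```

Contact, but a sideways force of −4.4 N is building; I'll shift a little to relieve it while going to 10 N.

```bash
python3 -m handwheel '[[[-0.0006,0,0.0003],0],[[-0.0006,0,0.0003],0],[[-0.0006,0,0.0003],0],[[-0.0006,0,0.0003],0]]'
```

```text
time_s: 18.32
eef_pos: [0.5466, 0.1122, 0.2924]
orientation: [0.0, 0.997, 0.078, 0.001]
force: [-3.2, -0.2, 9.0]
width: -0.0001
```

```bash
python3 -m handwheel '[[[-0.0007,0,0.0002],0],[[-0.0007,0,0.0002],0],[[-0.0007,0,0.0002],0],[[-0.0007,0,0.0002],0]]'
```

```text
time_s: 18.65
eef_pos: [0.5462, 0.1121, 0.2924]
orientation: [-0.0, 0.997, 0.078, 0.002]
force: [-1.3, 0.9, 6.7]
width: -0.0002
```

```bash
python3 -m handwheel '[[[-0.0002,0,0.0005],0],[[-0.0002,0,0.0005],0],[[-0.0002,0,0.0005],0],[[-0.0002,0,0.0005],0],[[-0.0002,0,0.0005],0],[[-0.0002,0,0.0005],0],[[-0.0002,0,0.0005],0],[[-0.0002,0,0.0005],0],[[-0.0002,0,0.0005],0],[[-0.0002,0,0.0005],0],[[-0.0002,0,0.0005],0],[[-0.0002,0,0.0005],0]]'
python3 - <<'E'
from bub import *
p=both()
for k in range(4): print(arm.get_state()["force"].round(1)); p=arm.get_image("top")
save(p,"t9",(140,190,300,310),5);save(p,"t9full")
p=arm.get_image("scene");save(p,"s9")
E
```

```text
time_s: 19.65
eef_pos: [0.5461, 0.1121, 0.2924]
orientation: [-0.0, 0.997, 0.078, 0.002]
force: [-2.4, 1.1, 9.8]
width: -0.0003
top lines 6.62 15.4 bub 8.16 13.63 off mm (+ along a->b) -0.27
scene lines 8.3 17.58 bub 10.04 16.11 off mm (+ along a->b) 0.32
[-1.7  0.8  9.9]
[-2.1  0.7 10.8]
[-2.3  0.7  9.3]
[-2.2  0.9 10. ]
```

View pics/t9.png

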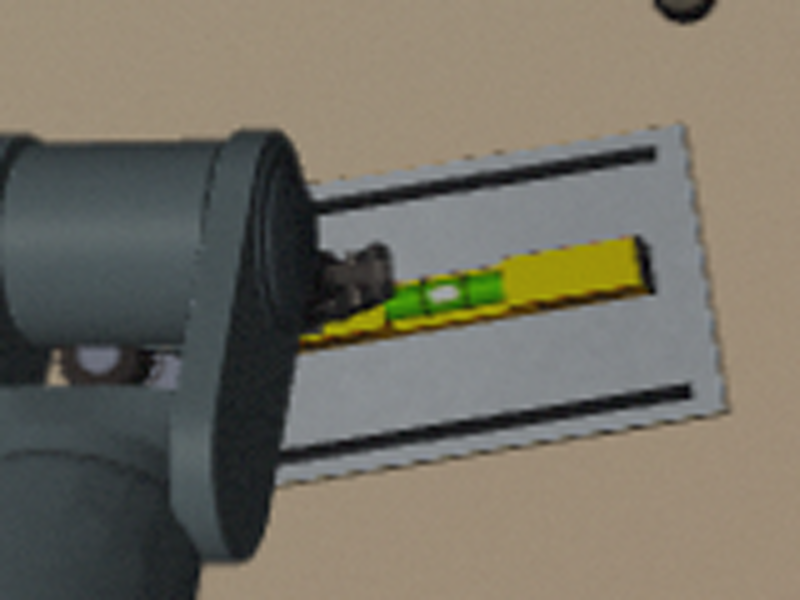

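View pics/s9.png

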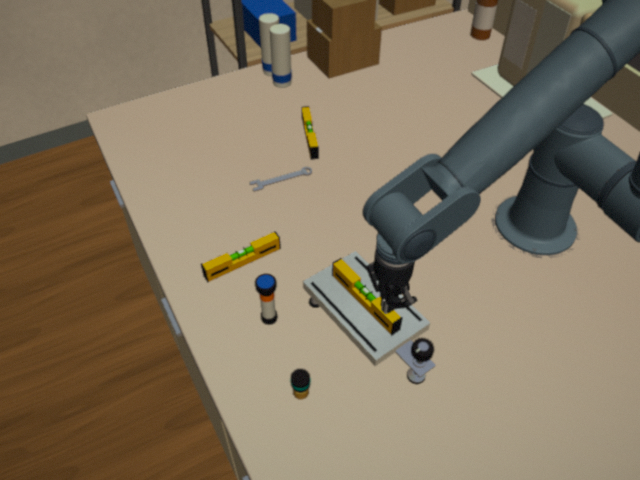

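The bubble is centred in both views (crop (442,293)), the tips press on the block at about 10 N with the readings steady, and the torch (267,298), coupling (300,383) and wrench (282,179) stand where they were. Handing in.

```bash
python3 -c "
from h import *
print(arm.job_done())
print(arm.get_state()['force'])"
```

```text
the job is handed in; nothing more can be done
None
the job is handed in; nothing more can be done
```

The stand is levelled, and I handed the job in while the arm was still pressing the level down. No verdict is reported.

- **Levelling:** I set the nearest yellow level upright along the middle of the shelf and released it. The bubble settled about 9 mm towards the end away from the foot. I then turned the knob 1.9 + 0.36 rad clockwise in one grasp and let go of it.
- **Pressing:** The shut fingertips press on the solid block on the foot's side, about 65 mm from the middle.
- **Last checks:** At about 20 s on the clock, the downward push read 9.3 to 10.8 N. The bubble was −0.3 mm off centre by the top camera and +0.3 mm by the scene camera; the allowance is 2.5 mm.
- **Bystanders:** In the last scene picture the torch, coupling and wrench stood where they started. I judged this by eye, not by measuring.
- **Not perfect:** A sideways force of about 2 N remains on the fingertips. It had reached 4.4 N and I reduced it. The two cameras disagree slightly on which side of centre the bubble sits.

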